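# Shift the jar mill's gear lever through its H-gate into third

### The arm

A 6-joint arm with a two-finger parallel gripper is mounted at the origin on the work surface. World frame = base frame: x ahead of the robot, y to its left, z up, the work surface at z = 0. Lengths are in m, angles in rad, forces in N, time in s.
With the tool pointing down it reaches from about 0.35 to 0.975 m from the base axis. Payload 4.9 kg.
Tool frame: the origin (TCP) lies between the finger pads; the fingertips stand 22 mm ahead of it and the grasp point (between the pads) lies 3 mm ahead of it; z points along the fingers, y is the line along which they close (so a half turn about z gives the same grasp; the last joint's range is limited). The gripper opens to 85 mm and grips with 20 to 120 N. Pads are 22 mm wide; open, the fingers measure 114 mm over their backs; the gripper's body (76 mm by 85 mm) begins 54 mm behind the grasp point. The pads swing forward as they close: fully open they stand 13 mm farther back than shut.
Start: joints at [1.024, 0.053, 1.613, -0, 1.476, -0.119], TCP at [0.259, 0.569, 0.253] pointing down, gripper open.
Joint ranges: [-3.01, 3.01], [-1.01, 2.22], [0.06, 2.58], [-1.02, 4.17], [0.09, 2.62], [-3.14, 3.14]. Speed limits (rad/s): [2.57, 2.57, 3.14, 3.14, 3.14, 3.14].

### API

Orientations are given as a unit quaternion [w, x, y, z].
In Python, from plant import state, grab_frame, get_calibration, job_done, recognise, regions_of gives the robot as it stands.
- The arm moves only by the tool apply_moves, never from a script. Its argument "targets" is a list of rows, each an object with "translation": the shift along the tool's x, y, z normalised to -1 to 1, where 1 is 100 mm, a list of three; "twist": the turn about the tool's z normalised to -1 to 1, where 1 is 0.1 rad; "hand": the opening, from 0 (shut) to 1 (fully open). A call has 1 to 8 rows; each row shifts and turns the commanded pose from where the row before left it, along the tool's axes as they then stand; what a row does not reach is not made up. A row lasts 1/10 s, in which the tool goes at most 50 mm and 8.59 degrees, less where a joint would pass 70% of its speed; a pose out of reach is approached as far as the arm can. A call with a number of a shift or a turn outside -1 to 1 is refused whole. A call with a gripper value outside its range is refused whole. The fingers move at their own pace and stop on an object; the grip force is fixed at half the most. Time passes only in rows, so rows that do not move let the fingers close. It gives the time, the measured TCP pose, the force, the opening and the grip force at its end, in the units of the state.
- state(): the state, without advancing time (a new reading comes with each control period).
- grab_frame(name): name is "scene" or "top" or "wrist"; returns the picture (420x560x3 uint8, red, green, blue); there is no depth.
- get_calibration(name): a dict with "camera_matrix" (3x3 intrinsics, pixels), "D" ([k1, k2, p1, p2, k3] as OpenCV has them; the pictures are not rectified), "pose" (4x4, takes a point from camera to world coordinates). Camera axes: x right, y up, looking along -z (the intrinsics and any distortion apply to the point x, -y, -z); pixel columns grow to the right and rows downward; lengths in m; the calibration is good to about 2 mm. A picture is of the moment at which its call begins: read the wrist's pose just before it. get_calibration takes no time and is no camera call; for the wrist camera it gives the pose at the moment of the call.
- job_done(): hands the job in; it is judged then, once.
Trained networks look in the newest picture that a camera, given by its name, has taken for a name from the list of things; names that differ only in an ending like _2 or _b are one class to them, and where a whole thing is asked for, a point or a joint stands for the part that bears it (a point fixed in the world has none). Each returns a list of dicts, best first, with "score" (0 to 1); they miss things now and then, are a little off and sometimes report something else, mostly with a low value. They report only what shows in the picture. A call takes as long as a camera call.
- recognise(camera, query): "point" ([x, y, z] in m, in world coordinates, good to about 4 mm: the middle of the surface that is visible of it).
- regions_of(camera, query): "pixels" (420x560 bool, what is visible of it).
The state is a dict: "time": time; "joint_pos": joint angles; "joint_vel": joint speeds; "joint_efforts": joint torques, N m; "tool_pos": TCP position; "tool_rot": TCP orientation; "contact_force": force on the tool from outside, world axes, zero at the start; "ft_torque": the same for the moment, N m; "gripper_width": opening from 0.0 (shut) to 1.0 (fully open); "grasp_force": force on a finger pad.
Only numpy, scipy, OpenCV 4.12 (cv2) and the standard library are available. Lean on these libraries where they do the work, as an engineer would, in place of code of your own. Each camera call takes 0.05 s, during which the arm holds its last target. There are 200 camera calls.

### The job

The jar mill is stopped with its gear lever left somewhere in the left-hand leg of the H-shaped gate (left and right, near and far as the robot faces the mill). With your fingertips push the lever to the crossbar, across, and then fully home into third speed, the far right-hand slot marked with three dots, without running it into fourth, the near right-hand slot opposite. Only push the lever: never take its knob or stem between the fingers, and leave the jar and the other things around the mill where they are.

Things in the scene. Friction and masses are not known exactly. Their poses are not given: they have to be found in the camera images.
- mill: fixed bench jar mill. Origin on the bench under the middle of its gate; x points to the far side (away from the robot), y left towards the rollers, z up; turned by up to 0.3 rad. Grey gearbox 210 x 170 mm, 130 mm high, with the steel gate plate on a tower on top (plate 96 x 108 mm, top 166 mm high); motor to y = -210 mm, top 152 mm high; two rollers to an end bracket at y = +414 mm.
- gate (a point): middle of the H-gate's crossbar on the plate's top face, axes as the mill's. Crossbar along y, 14 mm wide. Legs along x at y = +19.7 mm (left) and -19.7 mm (right), ending at x = -30 and +30 mm: the four slots, with raised dots beyond each (1 far left, 2 near left, 3 far right, 4 near right). Corners between crossbar and legs are rounded to 4 mm.
- knob (a point): centre of the lever's black ball knob, 36 mm in diameter, on a bare steel stem 10 mm in diameter; z along the lever. Upright it is 77 mm above the plate. From the gate's middle it stands at y = +37 mm in the left leg, -37 mm in the right leg, x = +43 mm home in a far slot, -43 mm home in a near slot, up to 10 mm lower there.
- pivot (a point): the point the lever rocks about, inside the gearbox, 91 mm below the middle of the gate (75 mm above the bench); the knob centre is 168 mm from it. Axes as the mill's.
- gear_shift (a joint): fore-and-aft angle of the lever (rad): 0 on the crossbar, positive to the far side (mill's +x), stops at +0.26 (fully home in a far slot) and -0.26 (home in a near slot). The stem passes along the crossbar within about 0.02 of 0; the rounded corners lead it in from about 0.05. No spring or detent: friction holds it where it is left; about 3 N at the knob moves it.
- gear_select (a joint): sideways angle of the lever (rad): 0 in the middle of the crossbar, +0.22 in the right leg (mill's -y), -0.22 in the left leg; stops at both. No spring, same friction. At the start the lever is anywhere along the left leg: gear_select -0.22, gear_shift -0.26 to 0.26.
- jar: loose white milling jar lying along the mill's y on the two rollers, 110 mm in diameter, 185 mm long, top about 199 mm above the bench; origin at the middle of its lowest line. Leave alone.
- flask: loose white sample bottle standing to the right of the motor, 64 mm in diameter, 150 mm high, origin under its centre. Leave alone.
- cup: loose clear plastic cup standing to the far right of the gearbox, 74 mm wide at the rim, 105 mm high, origin under its centre. Leave alone.
- rack: loose orange tube rack 100 x 240 mm, 60 mm high, with white-capped tubes up to 105 mm, standing on the far side of the mill, its long side along y; origin under its centre. Leave alone.

How it is judged:
By the outcome, as a careful person would: the job done as asked, in the order asked, and still so for the second after the job is handed in, with the robot touching nothing.
It also fails if it takes over 61 s, if anything falls off the work surface, if the arm or the gripper's body presses on something with over 40 N, if the wrist force passes 120 N, or if a joint passes its speed limit or range.

## Working session

There is one attempt and no reset: what is moved stays moved. The work goes in short steps, Python scripts to look and compute and a tool call to move; the robot and the scene stay as the last step left them, time stands still between calls to the robot, and variables do not carry over. Pictures are saved under pics/ and viewed, at most 10 in all, crops included, and the job is handed in when it is done.

Besides the shell and the picture viewer there is one more tool, called after ">>>" as name(argument=value, ...) on one line, values as JSON. apply_moves: Moves the arm, as the interface text tells. Its arguments: {"type":"object","properties":{"targets":{"type":"array"}},"required":["targets"]}

```bash
mkdir -p pics; ls; python3 - <<'E'
from plant import *
import cv2,numpy as np
s=state();print({k:np.round(v,3).tolist() for k,v in s.items()})
for c in("scene","top"):
    im=grab_frame(c);cv2.imwrite(f"pics/{c}0.png",im[:,:,::-1])
    for q in("mill","gate","knob","jar","flask","cup","rack"):
        try:
            r=recognise(c,q);print(c,q,[(np.round(d["point"],3).tolist(),round(d["score"],2)) for d in r[:2]])
        except Exception as e:print(c,q,e)
    k=get_calibration(c);print(np.round(k["camera_matrix"],1).tolist(),k["D"],np.round(k["pose"],3).tolist())
E
```

```text
pics
{'time': 0.0, 'joint_pos': [1.024, 0.053, 1.614, 0.0, 1.476, -0.119], 'joint_vel': [-0.001, -0.001, -0.001, 0.001, 0.0, 0.001], 'joint_efforts': [0.002, -39.369, -37.017, -0.0, 0.007, 0.0], 'tool_pos': [0.259, 0.568, 0.252], 'tool_rot': [-0.0, 0.212, 0.977, -0.001], 'contact_force': [-0.184, -0.55, 0.153], 'ft_torque': [-0.0, -0.002, -0.045], 'grasp_force': 0.0, 'gripper_width': 1.002}
scene mill []
scene gate [([0.6, 0.002, 0.109], 0.67)]
scene knob [([0.576, 0.08, 0.238], 0.61)]
scene jar [([0.556, 0.257, 0.176], 0.81)]
scene flask [([0.582, -0.287, 0.103], 0.76)]
scene cup [([0.736, -0.074, 0.071], 0.94), ([0.596, 0.002, 0.109], 0.72)]
scene rack [([0.738, 0.138, 0.059], 0.96)]
[[466.8, 0.0, 278.1], [0.0, 466.8, 211.5], [0.0, 0.0, 1.0]] [0.00678774 0.         0.         0.         0.        ] [[0.856, -0.335, 0.395, 1.049], [0.517, 0.543, -0.661, -0.765], [0.007, 0.77, 0.638, 0.894], [0.0, 0.0, 0.0, 1.0]]
top mill [([0.538, 0.082, 0.121], 0.8), ([0.722, 0.185, 0.058], 0.42)]
top gate [([0.537, 0.08, 0.122], 0.92)]
top knob [([0.567, 0.084, 0.246], 0.57)]
top jar [([0.532, 0.3, 0.194], 0.66)]
top flask [([0.556, -0.254, 0.151], 0.59)]
top cup [([0.748, -0.063, 0.051], 0.65)]
top rack [([0.721, 0.188, 0.057], 0.72)]
[[385.0, 0.0, 279.1], [0.0, 385.0, 211.3], [0.0, 0.0, 1.0]] [-0.11145346  0.          0.          0.          0.        ] [[-0.008, 0.987, -0.161, 0.472], [-1.0, -0.006, 0.015, -0.023], [0.014, 0.161, 0.987, 1.101], [0.0, 0.0, 0.0, 1.0]]
```

```bash
python3 - <<'E'
import cv2
a=cv2.imread("pics/top0.png");b=cv2.imread("pics/scene0.png")
cv2.imwrite("pics/top1.png",cv2.resize(a[60:285,130:430],None,fx=2.66,fy=2.66,interpolation=cv2.INTER_CUBIC))
cv2.imwrite("pics/scene1.png",cv2.resize(b,None,fx=1.4,fy=1.4))
E
```

```text
(no output)
```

View pics/top1.png

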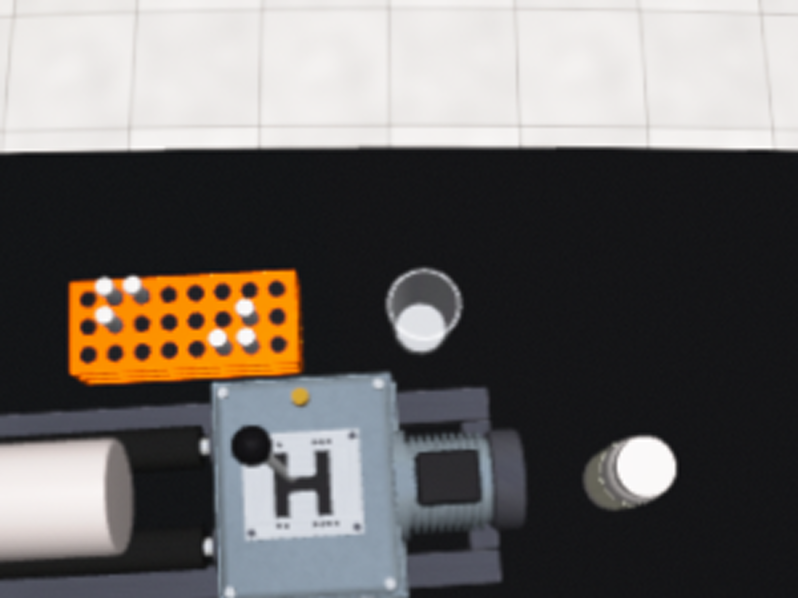

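View pics/scene1.png

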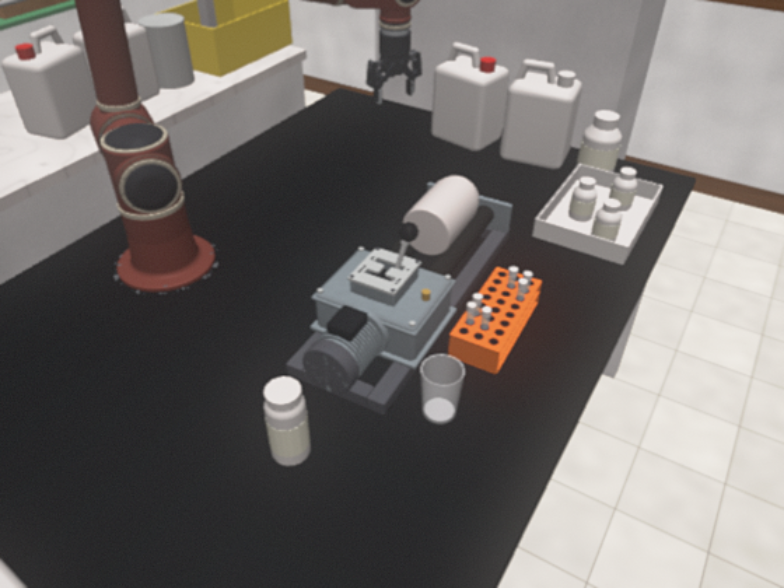

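The top crop shows the plate, with corners at about (244,433), (360,428), (365,535) and (246,541). The H centre is near (303,484) and the knob at (251,445), in the left leg towards the far side. In the scene picture the knob is at (408,231).

```bash
cat > h.py <<'E'
from plant import *
import cv2,numpy as np
from scipy.optimize import least_squares
def proj(c,P,k=None):
    k=k or get_calibration(c);T=np.linalg.inv(k["pose"]);q=np.atleast_2d(P)@T[:3,:3].T+T[:3,3]
    q=q*[1,-1,-1]
    return cv2.projectPoints(q.reshape(-1,1,3),np.zeros(3),np.zeros(3),np.array(k["camera_matrix"]),np.array(k["D"]))[0].reshape(-1,2)
def R(yaw):
    c,s=np.cos(yaw),np.sin(yaw);return np.array([[c,-s,0],[s,c,0],[0,0,1]])
def knob(sh,se,g):  # knob in world, g=(x,y,yaw)
    # exact: rotations about intersecting axes; u ~ (tan sh, -tan se, 1)
    u=np.array([np.tan(sh),-np.tan(se),1]);u/=np.linalg.norm(u)
    return np.array([g[0],g[1],.075])+R(g[2])@(u*.168)
def fitknob(px,g,cams):
    f=lambda v:np.concatenate([(proj(c,knob(v[0],v[1],g))[0]-p) for c,p in zip(cams,px)])
    r=least_squares(f,[0,0.]);return r.x,r.fun
E
python3 - <<'E'
from h import *
z=lambda a:(np.array(a)+.5)/2.66-.5+[130,60]
cor=z([(244,433),(360,428),(365,535),(246,541)])
loc=np.array([[.048,.054,0],[.048,-.054,0],[-.048,-.054,0],[-.048,.054,0]])
f=lambda v:(proj("top",loc@R(v[2]).T+[v[0],v[1],.166])-cor).ravel()
r=least_squares(f,[.53,.08,0]);g=r.x;print("gate",g,r.fun.round(2))
kt=z((251,445));ks=(np.array((408,231))+.5)/1.4-.5
for nm,px,cs in(("top",[kt],["top"]),("scene",[ks],["scene"]),("both",[kt,ks],["top","scene"])):
    a,e=fitknob(px,g,cs);print(nm,a,e.round(2),knob(*a,g))
for n,s in(("t0",(.26,-.22)),("mid",(0,-.22)),("r",(0,.22)),("3",(.26,.22)),("4",(-.26,.22))):print(n,knob(*s,g).round(3))
print("scene corners",(proj("scene",loc@R(g[2]).T+[g[0],g[1],.166])*1.4).round(0).tolist())
E
```

```text
gate [0.54997839 0.04953645 0.0393137 ] [-0.23  0.59  0.18  0.49 -0.01 -0.4   0.06 -0.65]
top [ 0.17885928 -0.23510536] [0. 0.] [0.57753217 0.0891937  0.2359102 ]
scene [ 0.16063762 -0.25727035] [-0.  0.] [0.57430684 0.0927569  0.23551205]
both [ 0.17323238 -0.23650058] [-0.11  0.4   0.14  0.74] [0.57660605 0.08941908 0.23601038]
t0 [0.591 0.087 0.234]
mid [0.549 0.086 0.239]
r [0.551 0.013 0.239]
3 [0.594 0.016 0.234]
4 [0.509 0.012 0.234]
scene corners [[420.0, 262.0], [392.0, 294.0], [346.0, 278.0], [376.0, 247.0]]
```

>>> apply_moves(targets=[{"translation":[0,0,-0.06],"twist":-0.93,"hand":0},{"translation":[0,0,-0.06],"twist":-0.93,"hand":0},{"translation":[0,0,-0.06],"twist":-0.93,"hand":0},{"translation":[0,0,-0.06],"twist":-0.93,"hand":0},{"translation":[0,0,-0.06],"twist":-0.93,"hand":0},{"translation":[0,0,0],"twist":0,"hand":0},{"translation":[0,0,0],"twist":0,"hand":0}])

```text
time: 1.5
tool_pos: [0.2593, 0.5687, 0.2833]
tool_rot: [0.0, -0.018, 1.0, 0.0]
contact_force: [0.1, -0.0, -0.0]
gripper_width: -0.003
grasp_force: 0.0
```

>>> apply_moves(targets=[{"translation":[-0.255,-0.35,0],"twist":0,"hand":0},{"translation":[-0.255,-0.35,0],"twist":0,"hand":0},{"translation":[-0.255,-0.35,0],"twist":0,"hand":0},{"translation":[-0.255,-0.35,0],"twist":0,"hand":0},{"translation":[-0.255,-0.35,0],"twist":0,"hand":0},{"translation":[-0.255,-0.35,0],"twist":0,"hand":0},{"translation":[-0.255,-0.35,0],"twist":0,"hand":0},{"translation":[-0.255,-0.35,0],"twist":0,"hand":0}])

```text
time: 2.3
tool_pos: [0.4742, 0.2949, 0.2828]
tool_rot: [-0.0, -0.018, 1.0, -0.0]
contact_force: [-0.2, -0.3, 0.6]
gripper_width: -0.001
grasp_force: 0.0
```

>>> apply_moves(targets=[{"translation":[-0.255,-0.35,0],"twist":0,"hand":0},{"translation":[-0.255,-0.35,0],"twist":0,"hand":0},{"translation":[-0.255,-0.35,0],"twist":0,"hand":0},{"translation":[-0.255,-0.35,0],"twist":0,"hand":0},{"translation":[-0.255,-0.35,0],"twist":0,"hand":0},{"translation":[-0.255,-0.35,0],"twist":0,"hand":0},{"translation":[0,0,0],"twist":0,"hand":0}])

```text
time: 3.0
tool_pos: [0.6362, 0.0881, 0.2821]
tool_rot: [-0.0, -0.015, 1.0, -0.001]
contact_force: [0.4, -0.0, 0.6]
gripper_width: 0.003
grasp_force: 0.0
```

>>> apply_moves(targets=[{"translation":[0,0,0.19],"twist":0,"hand":0},{"translation":[0,0,0.19],"twist":0,"hand":0},{"translation":[0.1,0,0],"twist":0,"hand":0},{"translation":[0.1,0,0],"twist":0,"hand":0},{"translation":[0.1,0,0],"twist":0,"hand":0},{"translation":[0.1,0,0],"twist":0,"hand":0},{"translation":[0.1,0,0],"twist":0,"hand":0},{"translation":[0,0,0],"twist":0,"hand":0}])

```text
time: 3.8
tool_pos: [0.5839, 0.0905, 0.2471]
tool_rot: [0.001, -0.019, 1.0, -0.0]
contact_force: [2.4, -0.9, 1.7]
gripper_width: 0.003
grasp_force: 1.2
```

```bash
python3 - <<'E'
from h import *
ims=[]
for c in("scene","top","wrist"):
    im=grab_frame(c);cv2.imwrite(f"pics/{c}2.png",im[:,:,::-1]);ims.append(im)
    for d in recognise(c,"knob")[:1]:print(c,np.round(d["point"],3),d["score"])
a=cv2.resize(ims[0][120:270,200:400],(400,300),interpolation=2);b=cv2.resize(ims[1][180:280,190:323],(400,300),interpolation=2)
w=cv2.resize(ims[2],(400,300))
cv2.imwrite("pics/m2.png",np.vstack([np.hstack([a,b]),np.hstack([w,w*0])])[:,:,::-1])
E
```

```text
scene [0.558 0.081 0.232] 0.78
top [0.546 0.095 0.249] 0.65
wrist [0.552 0.092 0.247] 0.71
```

View pics/m2.png

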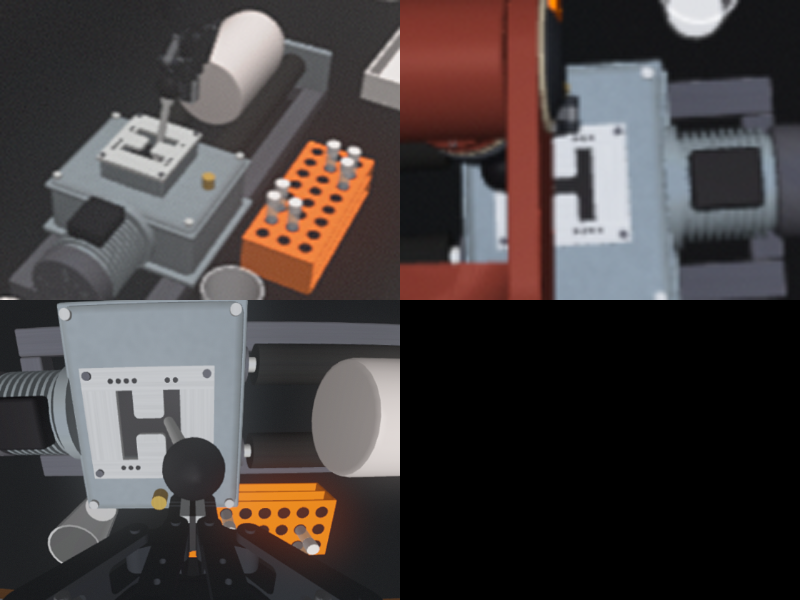

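The wrist view shows the full gate, with the stem at the crossbar and the fingers on the knob's far side. I'll measure on an enlarged crop of it.

```bash
python3 - <<'E'
import cv2
a=cv2.imread("pics/wrist2.png")
cv2.imwrite("pics/w3.png",cv2.resize(a[80:300,100:360],None,fx=2.7,fy=2.7,interpolation=cv2.INTER_CUBIC))
E
```

```text
(no output)
```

View pics/w3.png

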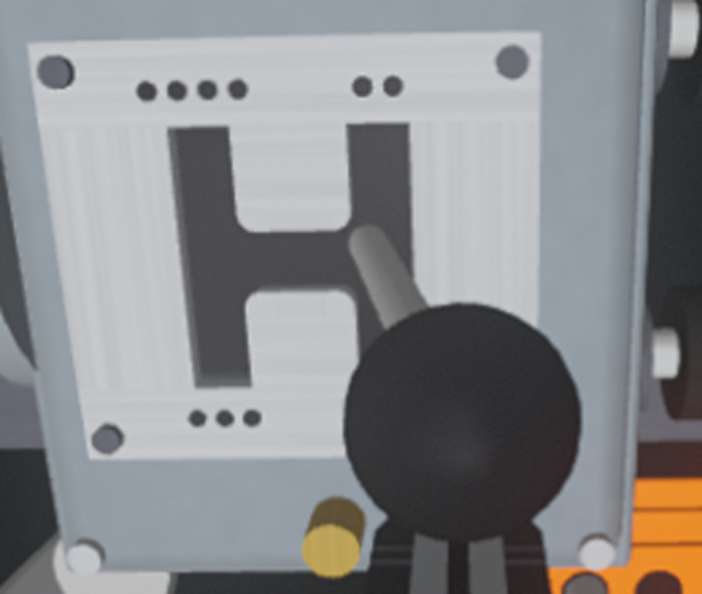

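```bash
python3 - <<'E'
from h import *
k=get_calibration("wrist");print(state()["tool_pos"])
z=lambda a:(np.array(a)+.5)/2.7-.5+[100,80]
pts=z([(28,45),(541,32),(91,459),(168,128),(411,124),(196,387)])
loc=np.array([[-.048,-.054,0],[-.048,.054,0],[.048,-.054,0],[-.03,-.0267,0],[-.03,.0267,0],[.03,-.0267,0]])
f=lambda v:(proj("wrist",loc@R(v[2]).T+[v[0],v[1],.166],k)-pts).ravel()
r=least_squares(f,[.55,.05,0.04]);g=r.x;print(g,r.fun.round(1))
for gg in(g,np.array([.55,.0495,.0393])):
    kp=z((462,422));h=lambda v:proj("wrist",knob(v[0],v[1],gg),k)[0]-kp
    q=least_squares(h,[0,-.2]).x;print("sh,sel",q,knob(*q,gg))
E
```

```text
[0.58421423 0.09032773 0.24480326]
[0.55048176 0.05309165 0.05402494] [-0.  -0.4  0.8 -0.2 -0.1  0.9 -1.1 -0.1  1.1 -0.7 -0.7  1.1]
sh,sel [ 0.05193253 -0.21650214] [0.55704077 0.08954147 0.23886699]
sh,sel [ 0.05502715 -0.23914258] [0.5574095  0.0895593  0.23798574]
```

>>> apply_moves(targets=[{"translation":[0.045,0,0],"twist":0,"hand":0},{"translation":[0.045,0,0],"twist":0,"hand":0},{"translation":[0,0,0],"twist":0,"hand":0},{"translation":[0,0,0],"twist":0,"hand":0}])

```text
time: 4.5
tool_pos: [0.5751, 0.09, 0.2453]
tool_rot: [-0.0, -0.019, 1.0, -0.0]
contact_force: [2.7, 0.4, 1.9]
gripper_width: -0.002
grasp_force: 1.2
```

```bash
python3 - <<'E'
from h import *
k=get_calibration("wrist");print(state()["tool_pos"])
im=grab_frame("wrist");a=im[:,:,::-1]
cv2.imwrite("pics/w4.png",cv2.resize(a[80:300,100:360],None,fx=2.7,fy=2.7,interpolation=cv2.INTER_CUBIC))
for q in("knob",):
  for d in regions_of("wrist",q)[:2]:
    m=d["pixels"].astype(np.uint8);c,rad=cv2.minEnclosingCircle(cv2.findNonZero(m));print(d["score"],c,rad,m.sum())
E
```

```text
[0.57508663 0.09004796 0.24528902]
0.89 (264.0, 223.0) 59.36338806152344 6529
```

View pics/w4.png

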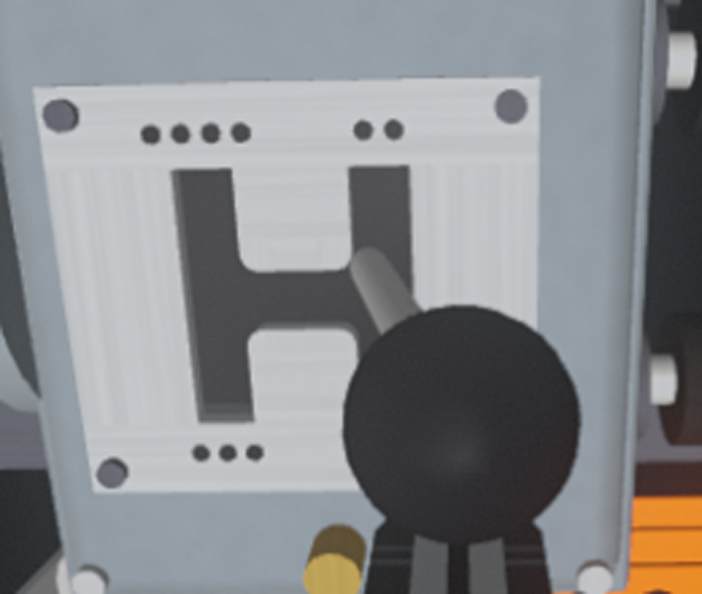

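```bash
cat >> h.py <<'E'
LOC=np.array([[-.048,-.054,0],[-.048,.054,0],[.048,-.054,0],[-.03,-.0267,0],[-.03,.0267,0],[.03,-.0267,0]])
def wfit(crop,kn,k,s=2.7,off=(100,80)):
    z=lambda a:(np.array(a)+.5)/s-.5+np.array(off)
    pts=z(crop)
    f=lambda v:(proj("wrist",LOC[:len(pts)]@R(v[2]).T+[v[0],v[1],.166],k)-pts).ravel()
    r=least_squares(f,[.55,.05,0.04]);g=r.x
    q=least_squares(lambda v:proj("wrist",knob(v[0],v[1],g),k)[0]-z(kn),[0,-.2]).x
    print("gate",g.round(4),"res",abs(r.fun).max().round(2),"sh,sel",q.round(3),"knob",knob(*q,g).round(4))
    P=np.array([g[0],g[1],.075]);u=(knob(*q,g)-P)/.168
    for t in(.085,.093,.11):print("stem px",t,((proj("wrist",P+u*t,k)[0]-off+.5)*s-.5).round(0))
    return g,q
E
python3 - <<'E'
from h import *
wfit([(34,88),(540,76),(94,491),(173,171),(410,166),(199,423)],(462,424),get_calibration("wrist"))
E
```

```text
gate [0.5504 0.053  0.0525] res 1.6 sh,sel [-0.001 -0.218] knob [0.5484 0.0893 0.239 ]
stem px 0.085 [384. 290.]
stem px 0.093 [389. 299.]
stem px 0.11 [401. 319.]
```

>>> apply_moves(targets=[{"translation":[-0.2,0,0],"twist":-0.1,"hand":0},{"translation":[0,0.25,0],"twist":0,"hand":0},{"translation":[0,0.25,0],"twist":0,"hand":0},{"translation":[0.23,0,0],"twist":0,"hand":0},{"translation":[0.23,0,0],"twist":0,"hand":0},{"translation":[0,0,0],"twist":0,"hand":0},{"translation":[0,0,0],"twist":0,"hand":0}])

```text
time: 5.3
tool_pos: [0.5464, 0.1386, 0.2446]
tool_rot: [-0.001, -0.024, 1.0, -0.0]
contact_force: [-0.5, -0.9, 0.3]
gripper_width: -0.001
grasp_force: 0.0
```

>>> apply_moves(targets=[{"translation":[0,-0.08,0],"twist":0,"hand":0},{"translation":[0,-0.08,0],"twist":0,"hand":0},{"translation":[0,-0.08,0],"twist":0,"hand":0},{"translation":[0,-0.08,0],"twist":0,"hand":0},{"translation":[0,-0.08,0],"twist":0,"hand":0},{"translation":[0,-0.08,0],"twist":0,"hand":0},{"translation":[0,0,0],"twist":0,"hand":0}])

```text
time: 6.0
tool_pos: [0.5492, 0.089, 0.245]
tool_rot: [-0.0, -0.023, 1.0, -0.001]
contact_force: [-0.8, 1.1, -0.2]
gripper_width: 0.002
grasp_force: 0.0
```

```bash
python3 - <<'E'
from h import *
s=state();print(s["tool_pos"],s["contact_force"])
a=grab_frame("wrist")[:,:,::-1];cv2.imwrite("pics/w5f.png",a)
cv2.imwrite("pics/w5.png",cv2.resize(a[80:300,80:340],None,fx=2.7,fy=2.7,interpolation=cv2.INTER_CUBIC))
E
```

```text
[0.54916708 0.08898467 0.24495716] [-0.81302992  1.11580667 -0.17924802]
```

View pics/w5.png

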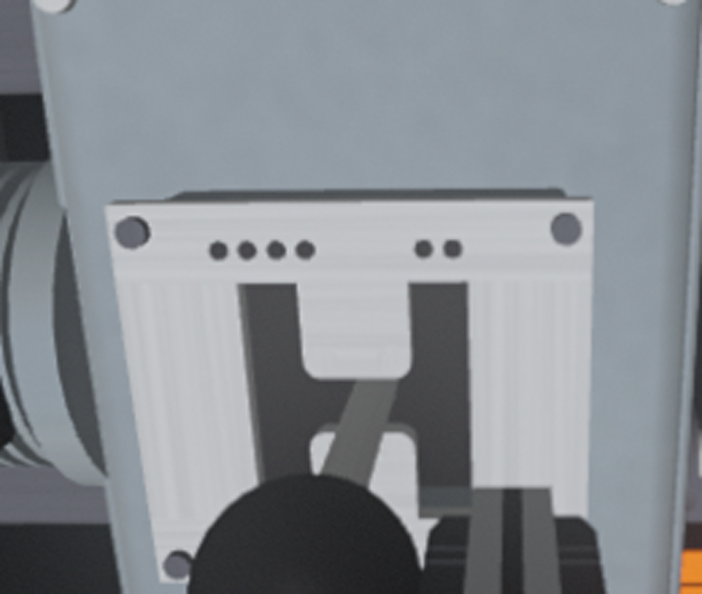

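The stem is midway along the crossbar, at about (365,420), with the finger on the knob's left side. I'll continue.

>>> apply_moves(targets=[{"translation":[0,-0.06,0],"twist":0,"hand":0},{"translation":[0,-0.06,0],"twist":0,"hand":0},{"translation":[0,-0.06,0],"twist":0,"hand":0},{"translation":[0,-0.06,0],"twist":0,"hand":0},{"translation":[0,-0.06,0],"twist":0,"hand":0},{"translation":[0,0,0],"twist":0,"hand":0}])

```text
time: 6.65
tool_pos: [0.5506, 0.0594, 0.245]
tool_rot: [-0.0, -0.023, 1.0, -0.001]
contact_force: [0.3, 0.1, 0.1]
gripper_width: 0.001
grasp_force: 0.0
```

```bash
python3 - <<'E'
from h import *
s=state();print(s["tool_pos"],s["contact_force"])
a=grab_frame("wrist")[:,:,::-1];cv2.imwrite("pics/w6f.png",a)
for d in regions_of("wrist","knob")[:1]:
    m=d["pixels"].astype(np.uint8);print(cv2.boundingRect(m))
cv2.imwrite("pics/w6.png",cv2.resize(a[100:340,90:350],None,fx=2.5,fy=2.5,interpolation=cv2.INTER_CUBIC))
E
```

```text
[0.55062271 0.05942373 0.24498079] [0.25467863 0.1351336  0.0554321 ]
(151, 217, 101, 108)
```

View pics/w6.png

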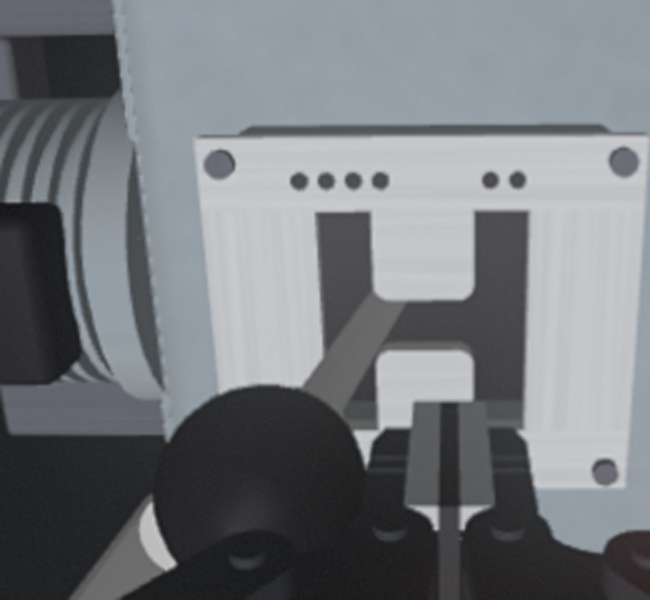

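```bash
python3 - <<'E'
from h import *
import h
h.LOC=np.array([[-.048,-.054,0],[-.048,.054,0],[.048,.054,0],[-.03,-.0267,0],[-.03,.0267,0],[.03,.0267,0]])
wfit([(194,137),(648,133),(625,487),(316,211),(528,211),(523,428)],(260,489),get_calibration("wrist"),2.5,(90,100))
E
```

```text
gate [0.5498 0.0529 0.0526] res 1.97 sh,sel [-0.     0.152] knob [0.5512 0.0275 0.2411]
stem px 0.085 [375. 315.]
stem px 0.093 [367. 327.]
stem px 0.11 [349. 353.]
```

>>> apply_moves(targets=[{"translation":[0,-0.04,0],"twist":0,"hand":0},{"translation":[0,-0.04,0],"twist":0,"hand":0},{"translation":[0,-0.03,0],"twist":0,"hand":0},{"translation":[0,0,0],"twist":0,"hand":0}])

```text
time: 7.15
tool_pos: [0.551, 0.0493, 0.2449]
tool_rot: [-0.0, -0.023, 1.0, -0.0]
contact_force: [-0.2, 0.9, -0.5]
gripper_width: -0.002
grasp_force: 0.6
```

>>> apply_moves(targets=[{"translation":[0,-0.02,0],"twist":0,"hand":0},{"translation":[0,0,0],"twist":0,"hand":0},{"translation":[0,0,0],"twist":0,"hand":0}])

```text
time: 7.45
tool_pos: [0.5512, 0.0477, 0.2453]
tool_rot: [-0.0, -0.024, 1.0, -0.0]
contact_force: [-0.7, 3.1, -0.5]
gripper_width: -0.004
grasp_force: 1.1
```

>>> apply_moves(targets=[{"translation":[0,-0.02,0],"twist":0,"hand":0},{"translation":[0,0,0],"twist":0,"hand":0},{"translation":[0,0,0],"twist":0,"hand":0}])

```text
time: 7.75
tool_pos: [0.5512, 0.0473, 0.2453]
tool_rot: [-0.0, -0.024, 1.0, 0.002]
contact_force: [-0.0, 7.2, -1.7]
gripper_width: 0.002
grasp_force: 4.0
```

```bash
python3 - <<'E'
from h import *
k=get_calibration("wrist");g=np.array([.5501,.053,.0525]);s=state();print(s["tool_pos"],s["contact_force"])
a=grab_frame("wrist")[:,:,::-1];cv2.imwrite("pics/w7f.png",a)
for d in regions_of("wrist","knob")[:1]:
    x,y,w,h=cv2.boundingRect(d["pixels"].astype(np.uint8));print(x,y,w,h)
    c=np.array([x+w/2-.5,y+w/2-.5])
    q=least_squares(lambda v:proj("wrist",knob(v[0],v[1],g),k)[0]-c,[0,.2]).x;print(q,knob(*q,g))
cv2.imwrite("pics/w7.png",cv2.resize(a[100:340,90:350],None,fx=2.5,fy=2.5,interpolation=cv2.INTER_CUBIC))
E
```

```text
[0.5511782  0.04732625 0.24526104] [-0.02448413  7.20791659 -1.65052984]
154 209 108 113
[-0.08862524  0.19049588] [0.53718044 0.02058767 0.23933662]
```

View pics/w7.png

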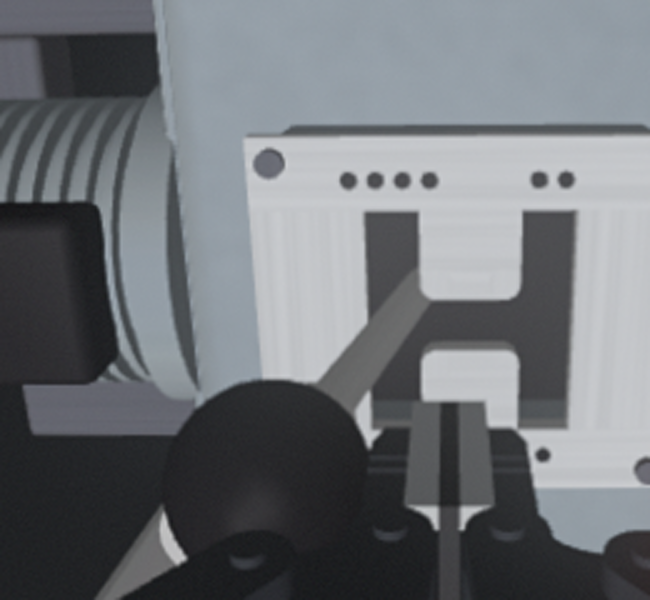

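```bash
python3 - <<'E'
from h import *
import h
h.LOC=np.array([[-.048,-.054,0],[-.03,-.0267,0],[-.03,.0267,0],[.03,.0267,0]])
for c in((265,483),(265,487)):wfit([(245,137),(364,211),(577,211),(568,428)],c,get_calibration("wrist"),2.5,(90,100))
E
```

```text
gate [0.5504 0.0525 0.0468] res 1.53 sh,sel [0.002 0.224] knob [0.5524 0.0152 0.2388]
stem px 0.085 [397. 314.]
stem px 0.093 [388. 326.]
stem px 0.11 [368. 352.]
gate [0.5504 0.0525 0.0468] res 1.53 sh,sel [0.006 0.224] knob [0.5532 0.0152 0.2388]
stem px 0.085 [397. 316.]
stem px 0.093 [388. 327.]
stem px 0.11 [368. 354.]
```

>>> apply_moves(targets=[{"translation":[0,0.2,0],"twist":0,"hand":0},{"translation":[0.27,0,0],"twist":0,"hand":0},{"translation":[0.3,0,0],"twist":0,"hand":0},{"translation":[0,-0.26,0],"twist":0,"hand":0},{"translation":[0,-0.26,0],"twist":0,"hand":0},{"translation":[0,0,0],"twist":0,"hand":0},{"translation":[0,0,0],"twist":0,"hand":0}])

```text
time: 8.55
tool_pos: [0.4963, 0.0104, 0.246]
tool_rot: [0.001, -0.023, 1.0, -0.0]
contact_force: [-0.8, 0.1, -0.7]
gripper_width: 0.002
grasp_force: 0.0
```

>>> apply_moves(targets=[{"translation":[-0.08,0,0],"twist":0,"hand":0},{"translation":[-0.08,0,0],"twist":0,"hand":0},{"translation":[-0.08,0,0],"twist":0,"hand":0},{"translation":[-0.08,0,0],"twist":0,"hand":0},{"translation":[-0.08,0,0],"twist":0,"hand":0},{"translation":[-0.08,0,0],"twist":0,"hand":0},{"translation":[0,0,0],"twist":0,"hand":0}])

```text
time: 9.25
tool_pos: [0.5447, 0.0135, 0.2451]
tool_rot: [-0.0, -0.024, 1.0, 0.0]
contact_force: [-1.7, 0.1, 0.3]
gripper_width: 0.0
grasp_force: 0.7
```

>>> apply_moves(targets=[{"translation":[-0.06,0,0],"twist":0,"hand":0},{"translation":[-0.06,0,0],"twist":0,"hand":0},{"translation":[-0.06,0,0],"twist":0,"hand":0},{"translation":[-0.03,0,0],"twist":0,"hand":0},{"translation":[0,0,0],"twist":0,"hand":0},{"translation":[0,0,0],"twist":0,"hand":0}])

```text
time: 9.85
tool_pos: [0.5649, 0.014, 0.2452]
tool_rot: [0.0, -0.024, 1.0, -0.0]
contact_force: [-2.1, -1.0, -1.7]
gripper_width: 0.001
grasp_force: 1.1
```

>>> apply_moves(targets=[{"translation":[-0.03,0,0],"twist":0,"hand":0},{"translation":[0,0,0],"twist":0,"hand":0},{"translation":[0,0,0],"twist":0,"hand":0}])

```text
time: 10.15
tool_pos: [0.5677, 0.0143, 0.2452]
tool_rot: [-0.0, -0.024, 1.0, -0.0]
contact_force: [-4.4, -1.0, -2.1]
gripper_width: 0.001
grasp_force: 1.7
```

>>> apply_moves(targets=[{"translation":[-0.02,0,0],"twist":0,"hand":0},{"translation":[0,0,0],"twist":0,"hand":0},{"translation":[0,0,0],"twist":0,"hand":0}])

```text
time: 10.45
tool_pos: [0.5692, 0.0144, 0.245]
tool_rot: [-0.001, -0.024, 1.0, -0.0]
contact_force: [-5.7, -0.7, -1.3]
gripper_width: -0.002
grasp_force: 2.9
```

>>> apply_moves(targets=[{"translation":[-0.02,0,0],"twist":0,"hand":0},{"translation":[0,0,0],"twist":0,"hand":0},{"translation":[0,0,0],"twist":0,"hand":0}])

```text
time: 10.75
tool_pos: [0.5706, 0.0145, 0.2448]
tool_rot: [-0.002, -0.024, 1.0, -0.0]
contact_force: [-8.5, -1.1, 0.2]
gripper_width: -0.004
grasp_force: 4.1
```

>>> apply_moves(targets=[{"translation":[-0.03,0,0],"twist":0,"hand":0},{"translation":[0,0,0],"twist":0,"hand":0},{"translation":[0,0,0],"twist":0,"hand":0}])

```text
time: 11.05
tool_pos: [0.5726, 0.0147, 0.2444]
tool_rot: [-0.004, -0.024, 1.0, -0.0]
contact_force: [-11.5, -0.4, 0.2]
gripper_width: -0.003
grasp_force: 5.8
```

>>> apply_moves(targets=[{"translation":[-0.02,0,0],"twist":0,"hand":0},{"translation":[0,0,0],"twist":0,"hand":0},{"translation":[0,0,0],"twist":0,"hand":0}])

```text
time: 11.35
tool_pos: [0.574, 0.0148, 0.2441]
tool_rot: [-0.005, -0.024, 1.0, -0.0]
contact_force: [-14.8, -1.8, 0.6]
gripper_width: -0.001
grasp_force: 7.0
```

>>> apply_moves(targets=[{"translation":[0.2,0,0],"twist":0,"hand":0},{"translation":[0.4,0,0],"twist":0,"hand":0},{"translation":[0.3,0,-0.3],"twist":0,"hand":0},{"translation":[0,0,-0.4],"twist":0,"hand":0},{"translation":[0,0,-0.3],"twist":0,"hand":0},{"translation":[0,0,0],"twist":0,"hand":0},{"translation":[0,0,0],"twist":0,"hand":0}])

```text
time: 12.05
tool_pos: [0.488, 0.0106, 0.3473]
tool_rot: [0.003, -0.024, 1.0, -0.0]
contact_force: [0.3, -0.3, -0.6]
gripper_width: -0.0
grasp_force: 0.0
```

```bash
python3 - <<'E'
from h import *
s=state();print(s["tool_pos"],s["contact_force"])
g=np.array([.5502,.0526,.05]);ims=[]
for c in("wrist","top","scene"):
    k=get_calibration(c);im=grab_frame(c);ims.append(im);cv2.imwrite(f"pics/{c}8.png",im[:,:,::-1])
    print(c,"pred home/0.22/0.18",[proj(c,knob(t,.22,g),k)[0].round(1) for t in(.26,.22,.18)])
    for d in regions_of(c,"knob")[:1]:print(cv2.boundingRect(d["pixels"].astype(np.uint8)),d["score"])
a=cv2.resize(ims[2][120:270,200:400],(400,300),interpolation=2);b=cv2.resize(ims[1][180:280,190:323],(400,300),interpolation=2)
w=cv2.resize(ims[0],(400,300))
cv2.imwrite("pics/m8.png",np.vstack([np.hstack([a,b]),np.hstack([w,w*0])])[:,:,::-1])
E
```

```text
[0.48803731 0.01062514 0.34729151] [ 0.27859529 -0.29202522 -0.61691137]
wrist pred home/0.22/0.18 [array([274.1, 332.5]), array([273.8, 327.3]), array([273.5, 321.8])]
(266, 248, 33, 108) 0.74
top pred home/0.22/0.18 [array([255. , 219.7]), array([255.2, 222.4]), array([255.5, 225.1])]
(249, 213, 15, 18) 0.67
scene pred home/0.22/0.18 [array([283.2, 182.5]), array([280.7, 181.4]), array([278.3, 180.2])]
(277, 176, 15, 25) 0.77
```

View pics/m8.png

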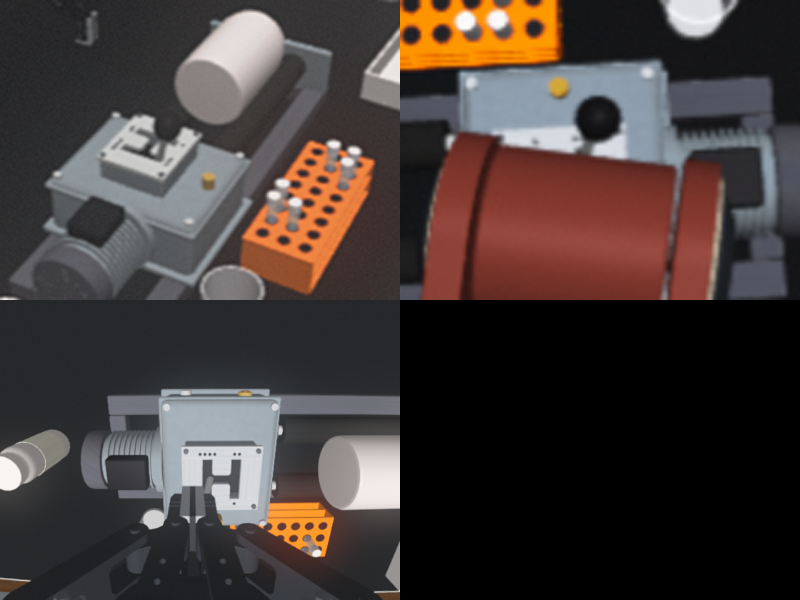

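In both the top view (knob at about (255.8,219.3)) and the scene view (about (283,183)), the knob sits where third-home was predicted. The robot is clear of everything.

```bash
python3 -c "
from plant import *
print(job_done())"
```

```text
the job is handed in; nothing more can be done
None
```

The lever is fully home in third speed, pushed only with the shut fingertips, and the job is handed in at about 12 s of the 61 s allowed. The final pictures show the knob at the third-home position, the robot clear of it and the other things apparently where they were; the hand-in returned no verdict.

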